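# Line up specimen pots by height beside the centrifuge

### The arm

A 6-joint arm with a two-finger parallel gripper is mounted at the origin on the work surface. World frame = base frame: x ahead of the robot, y to its left, z up, the work surface at z = 0. Lengths are in mm, angles in degrees, forces in N, time in s.
With the tool pointing down it reaches from about 325 to 925 mm from the base axis. Payload 3.1 kg.
Tool frame: the origin (TCP) lies at the very end of the fingers, on their centre line; the grasp point (between the pads) lies grasp_offset behind it (grasp_offset is the distance from the TCP to the grasp point, in mm); z points along the fingers, x is the direction in which the jaws open and shut, and the axes are right-handed (so a half turn about z gives the same grasp; the last joint's range is limited). The gripper opens to 85 mm and grips with 20 to 120 N. Pads are 22 mm wide; open, the fingers measure 114 mm over their backs; the gripper's body (76 mm by 85 mm) begins 54 mm behind the grasp point. The pads swing forward as they close: fully open they stand 13 mm farther back than shut.
Start: joints at [-80.455, 12.427, 92.441, -0, 75.132, -6.429], TCP at [172.022, -600.872, 231.3] pointing down, gripper open.
Joint ranges: [-157.48, 157.48], [-44.54, 120.13], [17.64, 146.25], [-64.5, 244.5], [7.68, 150.69], [-147.95, 147.95]. Speed limits (degrees/s): [159.86, 159.86, 180, 180, 180, 180].

### API

Orientations are given as [roll, pitch, yaw] about the fixed x, y, z axes, in that order (R = Rz(yaw) Ry(pitch) Rx(roll)).
In Python, from station import * gives the robot as it stands. Calls block until the motion is done:
- goto(position, orientation): joint-space move of the TCP to a pose.
- move_l(position, attitude=None, speed=150): straight line of the TCP; attitude=None keeps the orientation; speed is the mean speed in mm/s.
- move_j(angles): joint-space move.
- grip(opening, squeeze=None): finger opening in mm; squeeze is the grip in N (None keeps the last); returns when the fingers have stopped.
- wait(seconds).
- solve_ik(position, orientation): joint angles nearest the present ones, or None.
- get_obs(): the state.
- get_image(name): name is "side" or "top"; returns the picture (420x560x3 uint8, red, green, blue); there is no depth.
- get_calibration(name): a dict with "fx", "fy", "cx", "cy" (pixels), "D" ([k1, k2, p1, p2, k3] as OpenCV has them; the pictures are not rectified), "R" (3x3) and "t" (3): a world point X has camera coordinates R X + t. Camera axes: x right, y down, z forward; pixel columns grow to the right and rows downward; lengths in mm; the calibration is good to about 2 mm. A picture is of the moment at which its call begins. get_calibration takes no time and is no camera call.
A pose or a line that the arm cannot do raises Unreachable and nothing moves.
- sign_off(): hands the job in, once; it reports no verdict.
Trained networks look in the newest picture that a camera, given by its name, has taken for a name from the list of things; names that differ only in an ending like _2 or _b are one class to them, and where a whole thing is asked for, a point or a joint stands for the part that bears it (a point fixed in the world has none). Each returns a list of dicts, best first, with "score" (0 to 1); they miss things now and then, are a little off and sometimes report something else, mostly with a low value. They report only what shows in the picture. A call takes as long as a camera call. They do not tell look-alikes from the thing itself.
- spot_in(name, camera): "extent" ([centre column, centre row, width, height] in pixels, round what is visible of it).
- regions_of(name, camera): "region" (420x560 bool, what is visible of it) and "extent" ([centre column, centre row, width, height] in pixels, round what is visible of it).
The state is a dict: "t": time; "joint_pos": joint angles; "qvel": joint speeds; "effort": joint torques, N m; "tcp_pos": TCP position; "ee_rot": TCP orientation; "wrist_force": force on the tool from outside, world axes, zero at the start; "moment": the same for the moment, N m; "grip_width": finger opening in mm.
Only numpy, scipy, OpenCV 4.12 (cv2) and the standard library are available. Lean on these libraries where they do the work, as an engineer would, in place of code of your own. Each camera call takes 0.05 s, during which the arm holds its last target. There are 200 camera calls.

### The job

Line up the four sealed specimen pots on the blue tray in order of height, ready for loading the centrifuge: the shortest on the round mat next to the purple block, rising mat by mat to the tallest at the other end. Stand each pot upright and centred on its mat, never letting one tip over, and leave the full yellow tube rack standing where it is.

Things in the scene. Friction and masses are not known exactly. Their poses are not given: they have to be found in the camera images.
- pot_yellow: specimen pot, the shortest of four: opaque white cylinder 42 mm in diameter with a yellow screw cap 44 mm in diameter and 20 mm high on top; 45 mm high over all, 42 to 168 g, stands loose and upright on the table at the start. Origin at the centre of its underside, z up. Grip it from above across the cap.
- pot_blue: specimen pot, the second shortest of four: opaque white cylinder 42 mm in diameter with a blue screw cap 44 mm in diameter and 20 mm high on top; 63 mm high over all, 42 to 168 g, stands loose and upright on the table at the start. Origin at the centre of its underside, z up. Grip it from above across the cap.
- pot_orange: specimen pot, the second tallest of four: opaque white cylinder 42 mm in diameter with an orange screw cap 44 mm in diameter and 20 mm high on top; 81 mm high over all, 42 to 168 g, stands loose and upright on the table at the start. Origin at the centre of its underside, z up. Grip it from above across the cap.
- pot_green: specimen pot, the tallest of four: opaque white cylinder 42 mm in diameter with a green screw cap 44 mm in diameter and 20 mm high on top; 99 mm high over all, 42 to 168 g, stands loose and upright on the table at the start. Origin at the centre of its underside, z up. Grip it from above across the cap.
- mat_a: dark round mat 64 mm in diameter, 2 mm thick, with a thin grey circle, fixed on the pale blue tray: the leftmost (+y end) of the row of four as the robot sees it, 80 mm apart. Origin at the centre of its underside, 8 mm above the table, so a pot on it stands at 10 mm; x points away from the robot across the row, y along the row to the left. The row is turned by up to 0.25 rad.
- mat_b: dark round mat 64 mm in diameter, 2 mm thick, with a thin grey circle, fixed on the pale blue tray: the second from the left of the row of four as the robot sees it, 80 mm apart. Origin at the centre of its underside, 8 mm above the table, so a pot on it stands at 10 mm; x points away from the robot across the row, y along the row to the left. The row is turned by up to 0.25 rad.
- mat_c: dark round mat 64 mm in diameter, 2 mm thick, with a thin grey circle, fixed on the pale blue tray: the third from the left of the row of four as the robot sees it, 80 mm apart. Origin at the centre of its underside, 8 mm above the table, so a pot on it stands at 10 mm; x points away from the robot across the row, y along the row to the left. The row is turned by up to 0.25 rad.
- mat_d: dark round mat 64 mm in diameter, 2 mm thick, with a thin grey circle, fixed on the pale blue tray: the rightmost (-y end) of the row of four as the robot sees it, 80 mm apart. Origin at the centre of its underside, 8 mm above the table, so a pot on it stands at 10 mm; x points away from the robot across the row, y along the row to the left. The row is turned by up to 0.25 rad.
- block_purple: purple block 30 x 30 x 35 mm fixed on the tray (440 x 86 x 8 mm, fixed; a steel lip 16 mm above the table runs along its far edge, 43 mm from the mats' centres), 70 mm beyond the centre of the left or the right end mat, in line: the row begins there. A like block in white is at the other end. Origin at the centre of its underside, 8 mm above the table.
- tube_rack: yellow rack full of twelve capped tubes (orange caps, one purple), 72 mm along its x, 94 mm along its y, 78 mm high, 0.45 kg, standing loose on the table among the pots; not to be shifted. Origin at the centre of its underside, z up.
Mind the look-alikes: they are no part of the job. Leave any red look-alike of the pot_yellow alone. What is shaped like the pot_blue but turquoise is not meant.

How it is judged:
By the outcome, as a careful person would: the job done as asked, in the order asked, and still so for the second after the job is handed in, with the robot touching nothing.
It also fails if it takes over 99 s, if anything falls off the work surface, if the arm or the gripper's body presses on something with over 40 N, if the wrist force passes 120 N, or if a joint passes its speed limit or range.

## Working session

There is one attempt and no reset: what is moved stays moved. The work goes in short steps, each a Python script; the robot and the scene stay as the last script left them, time stands still between calls to the robot, and variables do not carry over. Pictures are saved under pics/ and viewed, about 12 in all and at most 16, crops included, and the job is handed in when it is done.

```bash
mkdir -p pics; ls; python3 - <<'E'
from station import *
import cv2,numpy as np
o=get_obs(); print(o)
for n in("top","side"):
    im=get_image(n); cv2.imwrite(f"pics/{n}0.png",im[:,:,::-1])
    print(n,get_calibration(n))
    for k in("pot_yellow","pot_blue","pot_orange","pot_green","mat_a","block_purple","tube_rack"):
        print(k,[(round(d["score"],2),np.round(d["extent"],1).tolist()) for d in spot_in(k,n)])
E
```

```text
pics
{'t': 0.0, 'joint_pos': array([-8.04543326e+01,  1.24764292e+01,  9.25307658e+01,  7.88766296e-04,
        7.51340637e+01, -6.43030641e+00]), 'qvel': array([-0.08519818, -0.10468707,  0.11240476, -0.06531592,  0.0799971 ,
        0.09003369]), 'effort': array([ 1.17841209e-04, -3.96836543e+01, -3.03853333e+01, -1.04223761e-04,
        9.71929519e-03, -3.21997447e-06]), 'tcp_pos': array([ 171.88783287, -600.02156147,  229.95101458]), 'ee_rot': array([-1.79983423e+02,  1.40284727e-01, -7.40242092e+01]), 'wrist_force': array([-0.2524734 ,  0.45360496, -0.1153453 ]), 'moment': array([-0.00357394, -0.00865057, -0.02499073]), 'grip_width': 85.27602111076918}
top {'fx': 462.7931230327725, 'fy': 462.7931230327725, 'cx': 280.9971554668676, 'cy': 209.08012628245578, 'D': array([-0.15132093,  0.        ,  0.        ,  0.        ,  0.        ]), 'R': array([[ 0.01466439, -0.99985606, -0.00853368],
       [-0.98431476, -0.01293477, -0.17594643],
       [ 0.17581072,  0.01097997, -0.98436275]]), 't': array([ -3.84738773, 540.35045509, 719.02883061])}
pot_yellow [(0.98, [214.1, 328.5, 26.9, 30
[... 739 characters left out ...]
    ,  0.        ]), 'R': array([[-0.99025977, -0.13907265,  0.00666226],
       [-0.08499502,  0.56591739, -0.82006912],
       [ 0.11027889, -0.81264771, -0.57222571]]), 't': array([504.89162089,  63.40269099, 962.73518541])}
pot_yellow [(0.89, [300.5, 256.4, 26.3, 32.5]), (0.81, [356.5, 260.6, 23.8, 35.6])]
pot_blue [(0.98, [357.9, 190.3, 23.9, 34.5]), (0.93, [310.9, 178.4, 23.8, 28.8])]
pot_orange [(0.87, [332.1, 152.4, 18.4, 35.1])]
pot_green [(0.77, [308.7, 297.0, 27.8, 65.3])]
mat_a [(0.88, [223.9, 197.4, 30.2, 15.9]), (0.66, [190.6, 242.3, 33.1, 25.7]), (0.58, [205.3, 217.2, 32.8, 20.7])]
block_purple [(0.57, [233.9, 174.2, 18.0, 21.5])]
tube_rack [(0.88, [311.9, 219.7, 42.5, 58.3])]
```

```bash
python3 - <<'E'
import cv2
for n,(x0,x1,y0,y1) in dict(top=(90,490,100,380),side=(150,420,120,340)).items():
    im=cv2.imread(f"pics/{n}0.png")[y0:y1,x0:x1]
    cv2.imwrite(f"pics/{n}0c.png",cv2.resize(im,None,fx=2,fy=2,interpolation=cv2.INTER_CUBIC))
E
```

```text
(no output)
```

View pics/top0c.png

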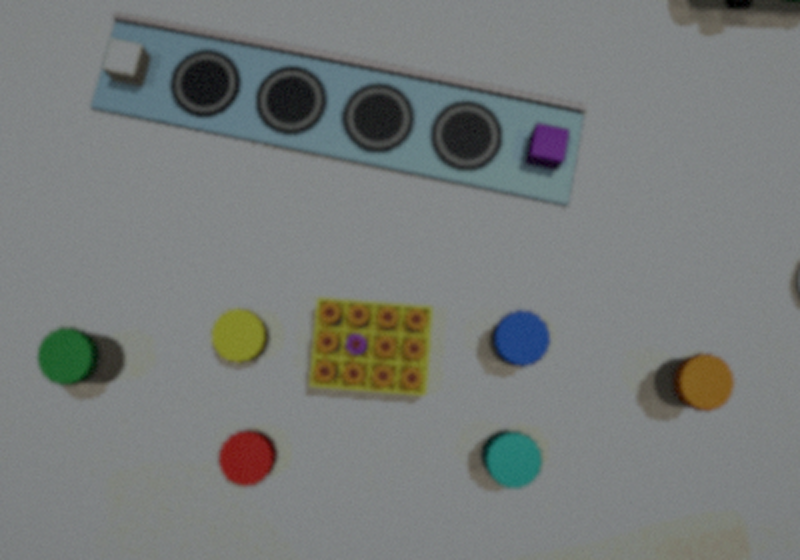

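View pics/side0c.png

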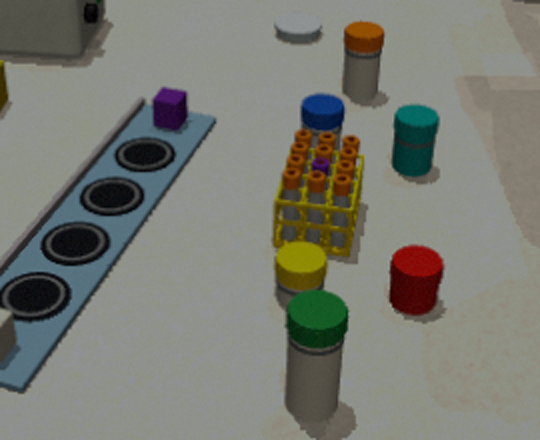

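Green is at (124,278), yellow at (210,268), blue at (350,269) and orange at (442,291) in the top picture. The look-alikes are red (214,329) and turquoise (347,330), and the rack also has orange caps. The purple block at (364,172) is at the right (-y) end, so yellow→mat_d, blue→c, orange→b, green→a.

```bash
cat > h.py <<'E'
from station import *
import station, cv2, numpy as np
from scipy.optimize import least_squares
H=dict(yellow=45,blue=63,orange=81,green=99)
HUE=dict(yellow=(22,38),blue=(105,122),orange=(5,19),green=(50,75))
def proj(P,n):
    c=get_calibration(n);K=np.array([[c["fx"],0,c["cx"]],[0,c["fy"],c["cy"]],[0,0,1.]])
    return cv2.projectPoints(np.float64(P).reshape(-1,1,3),cv2.Rodrigues(c["R"])[0],c["t"],K,c["D"])[0].reshape(-1,2)
a=np.linspace(0,2*np.pi,60,endpoint=False)
def cyl(x,y,z0,z1,r): return np.vstack([np.c_[x+r*np.cos(a),y+r*np.sin(a),0*a+z] for z in(z0,z1)])
def fit(blobc,n,z0,z1,r,g=(550,0)):
    def cen(p):
        h=cv2.convexHull(proj(cyl(*p,z0,z1,r),n).astype(np.float32)); m=cv2.moments(h); return np.array([m["m10"],m["m01"]])/m["m00"]
    return least_squares(lambda p:cen(p)-blobc,g,diff_step=1e-3,x_scale=100).x
def blob(im,hue,near,R=30,smin=110):
    hsv=cv2.cvtColor(im,cv2.COLOR_RGB2HSV)
    m=cv2.inRange(hsv,(hue[0],smin,30),(hue[1],255,255))
    k,l,s,c=cv2.connectedComponentsWithStats(m)
    i=[j for j in range(1,k) if s[j,4]>40 and np.hypot(*(c[j]-near))<R]
    j=max(i,key=lambda j:s[j,4]) if i else None
    return (None,0) if j is None else (c[j],s[j,4])
def caps(im,n,guess,z=0):
    "guess: colour->(x,y)"
    out={}
    for k,g in guess.items():
        h=H[k]+z
        c,A=blob(im,HUE[k],proj([[*g,h]],n)[0])
        out[k]=None if c is None else (*np.round(fit(c,n,h-20,h,22,g),1),int(A))
    return out
E
python3 - <<'E'
from h import *
print({k:v for k,v in vars(station).items() if isinstance(v,(int,float))}, "off",globals().get("grasp_offset"))
im=cv2.imread("pics/top0.png")[:,:,::-1].copy(); ims=cv2.imread("pics/side0.png")[:,:,::-1].copy()
hsv=cv2.cvtColor(im,cv2.COLOR_RGB2HSV)
px=dict(green=(124,278),yellow=(210,268),blue=(350,269),orange=(442,291))
print({k:hsv[v[1],v[0]].tolist() for k,v in px.items()})
P={}
for k,v in px.items():
    c,A=blob(im,HUE[k],v); P[k]=fit(c,"top",H[k]-20,H[k],22); print(k,np.round(c,1),A,P[k].round(1))
print("side",caps(ims,"side",P))
M=[]
for v in((191.8,142.8),(236.4,150.9),(279.6,159.1),(324.1,169.1)):
    g=fit(np.array(v),"top",8,10,32)
    # refine: dark pixels
    m=(hsv[:,:,2]<85).astype(np.uint8); yy,xx=np.mgrid[:420,:560]; m&=(np.hypot(xx-v[0],yy-v[1])<16)
    h=cv2.convexHull(cv2.findNonZero(m)); mm=cv2.moments(h); c=np.array([mm["m10"],mm["m01"]])/mm["m00"]
    f=fit(c,"top",10,10.01,32); M.append(f); print("mat",np.round(c,1),g.round(1),f.round(1), mm["m00"])
M=np.array(M);print("spacing",np.linalg.norm(np.diff(M,axis=0),axis=1))
c,A=blob(im,(125,155),(364,172)); print("purple",fit(c,"top",8,43,17))
r=[d["extent"] for d in regions_of("tube_rack","top")][:1];print(r)
def ray(u,z): return least_squares(lambda p:proj([[*p,z]],"top")[0]-u,(500,0),x_scale=100,diff_step=1e-3).x.round(1)
print("rack corners top", [ray(np.array(u)/2+[90,100],78) for u in((320,300),(432,308),(425,395),(310,388))])
print("red",ray((214,329),45),"turq",ray((347,330),63))
E
```

```text
{'grasp_offset': 18.700000000000003} off 18.700000000000003
{'green': [67, 166, 97], 'yellow': [31, 170, 135], 'blue': [110, 181, 131], 'orange': [19, 192, 126]}
green [123.6 277.9] 617 [422.4   0. ]
yellow [209.3 267.6] 557 [442.4   0. ]
blue [350.1 268.9] 574 [442.9   0. ]
orange [441.3 290.8] 582 [409.9   0. ]
side {'green': None, 'yellow': (np.float64(440.0), np.float64(0.0), 1453), 'blue': (np.float64(440.3), np.float64(0.0), 325), 'orange': (np.float64(459.7), np.float64(0.0), 260)}
mat [191.7 142.6] [666.   0.] [667.3 167.3] 765.0
mat [236.3 150.7] [652.   0.] [652.1   0. ] 771.0
mat [279.6 159.2] [637.9   0. ] [637.3   0. ] 775.5
mat [324.1 169. ] [620.6   0. ] [620.5 -71.2] 760.0
spacing [168.00767709  14.75632936  73.15514024]
purple [610.22338662   0.        ]
[[277.4, 274.3, 59.5, 50.0]]
rack corners top [array([469.1,  51. ]), array([464. , -36.9]), array([396.5, -32. ]), array([400.5,  57.2])]
red [343.  108.9] turq [ 346.1 -103. ]
```

```bash
python3 - <<'E'
s=open("h.py").read()
s=s.replace("return least_squares(lambda p:cen(p)-blobc,g,diff_step=1e-3,x_scale=100).x","return least_squares(lambda q:cen(q-1000)-blobc,np.array(g)+1000,diff_step=1e-3).x-1000").replace("orange=(5,19)","orange=(5,21)")
open("h.py","w").write(s)
E
python3 - <<'E'
from h import *
im=cv2.imread("pics/top0.png")[:,:,::-1].copy(); ims=cv2.imread("pics/side0.png")[:,:,::-1].copy()
hsv=cv2.cvtColor(im,cv2.COLOR_RGB2HSV)
px=dict(green=(124,278),yellow=(210,268),blue=(350,269),orange=(442,291))
P={}
for k,v in px.items():
    c,A=blob(im,HUE[k],v); P[k]=fit(c,"top",H[k]-20,H[k],22); print(k,np.round(c,1),A,P[k].round(1))
print("side",caps(ims,"side",P))
M=[]
for v in((191.7,142.6),(236.3,150.7),(279.6,159.2),(324.1,169)): M.append(fit(np.array(v),"top",10,10.01,32))
M=np.array(M);print(M.round(1),"spacing",np.linalg.norm(np.diff(M,axis=0),axis=1))
d=M[0]-M[3];d/=np.hypot(*d);c=M.mean(0);F=np.array([c+d*s for s in(120,40,-40,-120)]);print("fit",F.round(1),"resid",(F-M).round(1),"row angle",np.degrees(np.arctan2(-d[0],d[1])))
b,A=blob(im,(125,155),(364,172)); print("purple",fit(b,"top",8,43,17),"expect",c-d*190)
for k,v in(("green",F[0]),("orange",F[1]),("blue",F[2]),("yellow",F[3])):
    for q,z in((P[k],0),(v,10)):
        for yaw in (0,np.degrees(np.arctan2(-d[0],d[1])),90,-90): 
          J=solve_ik([*q,H[k]-10-18.7+z],[180,0,yaw]); print(k,z,round(yaw),None if J is None else np.round(J))
def ray(u,z): return least_squares(lambda q:proj([[*(q-1000),z]],"top")[0]-u,(1500,1000),diff_step=1e-3).x.round(1)-1000
print("red",ray((214,329),45),"turq",ray((347,330),63))
E
```

```text
green [123.6 277.9] 617 [420.6 247.5]
yellow [209.3 267.6] 557 [442.4 121.1]
blue [350.1 268.9] 574 [ 442.7 -109.2]
orange [441.  290.7] 643 [ 407.8 -252.6]
side {'green': (np.float64(422.2), np.float64(248.3), 724), 'yellow': (np.float64(437.5), np.float64(73.1), 1453), 'blue': (np.float64(444.0), np.float64(-108.0), 325), 'orange': (np.float64(409.0), np.float64(-249.6), 278)}
[[667.2 167.3]
 [652.4  85.7]
 [637.4   7.9]
 [620.5 -71.2]] spacing [82.90356356 79.20130884 80.91699094]
fit [[667.5 165.2]
 [652.1  86.7]
 [636.7   8.2]
 [621.3 -70.3]] resid [[ 0.3 -2.1]
 [-0.3  1. ]
 [-0.7  0.2]
 [ 0.8  0.9]] row angle -11.0939010325058
purple [ 610.34655568 -138.01577422] expect [ 607.83744694 -139.04098011]
green 0 0 [ 22.   8. 117.  -0.  55.  22.]
green 0 -11 [ 22.   8. 117.  -0.  55.  33.]
green 0 90 [ 22.   8. 117.  -0.  55. -68.]
green 0 -90 [ 22.   8. 117.   0.  55. 112.]
green 10 0 [ 8. 28. 89. -0. 63.  8.]
green 10 -11 [ 8. 28. 89. -0. 63. 19.]
green 10 90 [  8.  28.  89.  -0.  63. -82.]
green 10 -90 [ 8. 28. 89. -0. 63. 98.]
orange 0 0 [-40.   9. 119.  -0.  53. -40.]
orange 0 -
[... 325 characters left out ...]
0. -23.]
blue 0 -11 [-23.   8. 122.  -0.  50. -12.]
blue 0 90 [ -23.    8.  122.   -0.   50. -113.]
blue 0 -90 [-23.   8. 122.  -0.  50.  67.]
blue 10 0 [-6. 26. 97. -0. 57. -6.]
blue 10 -11 [-6. 26. 97. -0. 57.  6.]
blue 10 90 [ -6.  26.  97.  -0.  57. -96.]
blue 10 -90 [-6. 26. 97. -0. 57. 84.]
yellow 0 0 [  7.  10. 122.  -0.  48.   7.]
yellow 0 -11 [  7.  10. 122.  -0.  48.  18.]
yellow 0 90 [  7.  10. 122.  -0.  48. -83.]
yellow 0 -90 [  7.  10. 122.  -0.  48.  97.]
yellow 10 0 [-13.  26.  99.  -0.  55. -13.]
yellow 10 -11 [-13.  26.  99.  -0.  55.  -2.]
yellow 10 90 [ -13.   26.   99.   -0.   55. -103.]
yellow 10 -90 [-13.  26.  99.  -0.  55.  77.]
red [343.  108.9] turq [ 346.1 -103. ]
```

```bash
cat >> h.py <<'E'
POT=dict(green=(421,247.8),yellow=(442.4,121.1),blue=(443,-108.8),orange=(408.3,-251.5))
MAT=dict(green=(667.5,165.2),orange=(652.1,86.7),blue=(636.7,8.2),yellow=(621.3,-70.3))
YAW=-11.1
def st(s):
    o=get_obs();print(s,"t",round(o["t"],1),"tcp",o["tcp_pos"].round(1),"F",o["wrist_force"].round(1),"w",round(o["grip_width"],1));return o
def pick(k):
    x,y=POT[k]; z=H[k]-11-grasp_offset
    goto([x,y,200 if k!="green" else 220],[180,0,0]); grip(68)
    move_l([x,y,z+40],speed=250); move_l([x,y,z],speed=80); o=st("at")
    e=np.array([x,y,z])-o["tcp_pos"]; 
    if np.abs(e).max()>.7: move_l(np.array([x,y,z])+e,speed=40); st("fix")
    grip(30,50); wait(.2); o=st("gripped")
    move_l([x,y,z+115],speed=150); st("lifted")
    return o["tcp_pos"][2]
def place(k,zg,dz=10.6):
    x,y=MAT[k]; T=np.array([x,y,zg+dz])
    goto(T+[0,0,110],[180,0,YAW]); st("above")
    move_l(T+[0,0,15],speed=130); wait(.15); o=st("near")
    e=T+[0,0,15]-o["tcp_pos"]
    move_l(T+e,speed=25); wait(.15); st("down")
    grip(66); wait(.2); st("open")
    move_l(T+e+[0,0,120],speed=200)
E
python3 - <<'E'
from h import *
z=pick("yellow"); im=get_image("side"); cv2.imwrite("pics/lift_y.png",im[60:330,100:460,::-1])
open("zg","w").write(str(z))
E
```

```text
at t 5.3 tcp [442.7 121.1  15.5] F [0.9 0.6 0.7] w 67.9
gripped t 5.8 tcp [443.5 121.2  16.2] F [-0.8 -0.4  6.5] w 42.6
lifted t 6.7 tcp [441.3 121.  129.1] F [ 0.9 -0.3 -0.8] w 42.5
```

View pics/lift_y.png

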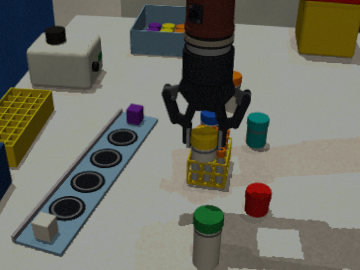

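The yellow pot is held upright at crop (205,140), over and behind the rack in this view. The rack and the other pots are undisturbed, so I'll place it on mat_d.

```bash
python3 - <<'E'
from h import *
place("yellow",float(open("zg").read()))
goto([480,-109,200],[180,0,0])
for n in("top","side"):
    im=get_image(n); cv2.imwrite(f"pics/{n}1.png",im[:,:,::-1]); print(n,caps(im,n,dict(yellow=MAT["yellow"]),10))
E
python3 - <<'E'
import cv2
im=cv2.imread("pics/top1.png")[110:340,100:490]; cv2.imwrite("pics/top1c.png",cv2.resize(im,None,fx=2,fy=2))
E
```

```text
above t 7.8 tcp [620.1 -69.2 135.9] F [ 0.9  0.4 -1. ] w 42.3
near t 8.8 tcp [622.5 -70.6  43.4] F [-0.9 -0.1  0.2] w 42.4
down t 9.8 tcp [619.7 -70.   26.3] F [-3.8  1.2  6.9] w 42.5
open t 10.4 tcp [620.  -70.   25.1] F [1.1 0.2 0.6] w 66.0
top {'yellow': (np.float64(618.7), np.float64(-69.4), 578)}
side {'yellow': (np.float64(620.5), np.float64(-69.3), 358)}
```

View pics/top1c.png

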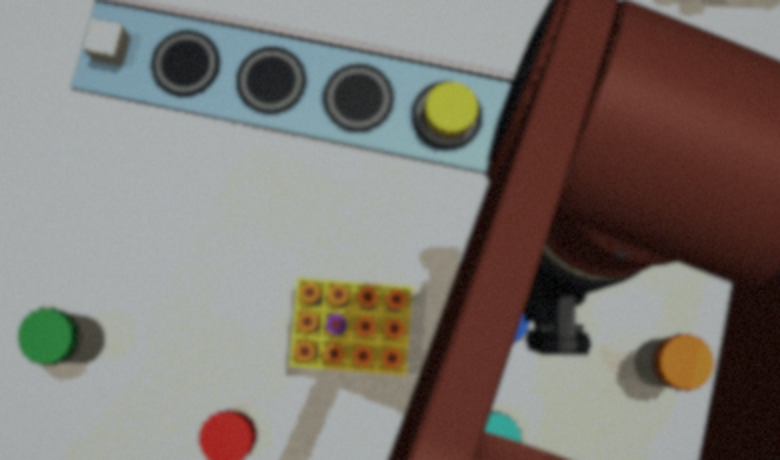

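The yellow pot stands on mat_d at (619,-69), within about 2 mm of the mat centre, and the rack has not moved. Next are blue and orange.

```bash
sed -i 's/e=T+\[0,0,15\]-o\["tcp_pos"\]/e=.5*(T+[0,0,15]-o["tcp_pos"])/' h.py; python3 - <<'E'
from h import *
for k in("blue","orange"):
    z=pick(k)
    o=get_obs()
    if o["grip_width"]<40: raise SystemExit("lost")
    place(k,z)
goto([460,247,240],[180,0,0])
for n in("top","side"):
    im=get_image(n); cv2.imwrite(f"pics/{n}2.png",im[:,:,::-1]); print(n,caps(im,n,{k:MAT[k] for k in("yellow","blue","orange")},10))
im=cv2.imread("pics/side2.png")[110:340,100:460]; cv2.imwrite("pics/side2c.png",cv2.resize(im,None,fx=2,fy=2))
E
```

```text
at t 13.7 tcp [ 443.4 -108.9   33.6] F [-0.4  0.6 -0.3] w 67.9
gripped t 14.2 tcp [ 444.  -109.2   34.3] F [0.5 0.7 5.9] w 43.1
lifted t 15.1 tcp [ 441.9 -108.3  147. ] F [ 0.   0.7 -1.3] w 42.2
above t 16.1 tcp [635.2   7.7 153.4] F [-0.8 -1.5 -0.5] w 42.7
near t 17.1 tcp [637.9   8.1  61.4] F [ 0.2 -0.7 -0.4] w 42.3
down t 18.0 tcp [635.6   8.3  44.3] F [-3.3  0.2  5.2] w 42.7
open t 18.6 tcp [636.1   8.3  44. ] F [-0.2  0.7  0.2] w 65.9
at t 22.1 tcp [ 408.6 -251.7   51.5] F [-0.5  0.2 -0.3] w 68.0
gripped t 22.6 tcp [ 409.  -252.2   52.2] F [-1.5  0.5  6.5] w 42.9
lifted t 23.5 tcp [ 407.4 -250.8  165. ] F [ 1.2 -0.1 -0.1] w 42.6
above t 25.1 tcp [651.8  85.5 172.5] F [ 0.3 -0.3 -0.6] w 42.8
near t 26.1 tcp [653.4  86.7  79.5] F [-0.1 -0.1 -1.7] w 43.0
down t 27.1 tcp [651.1  86.8  62.4] F [-3.  -0.2  5.8] w 42.3
open t 27.6 tcp [651.5  86.7  61.8] F [ 0.1 -0.6 -0.7] w 65.6
top {'yellow': (np.float64(618.6), np.float64(-69.3), 584), 'blue': (np.float64(635.3), np.float64(8.1), 608), 'orange': (np.float64(649.4), np.float64(85.3), 624)}
side {'yellow': (np.float64(619.9), np.float64(-70.1), 342), 'blue': (np.float64(635.7), np.float64(8.5), 385), 'orange': (np.float64(651.0), np.float64(86.8), 487)}
```

View pics/side2c.png

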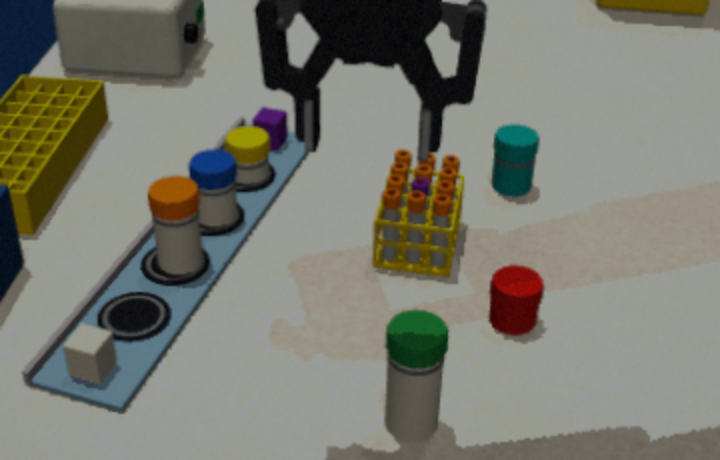

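Yellow, blue and orange stand upright and centred on mats d, c and b, with caps at crop (248,145), (213,170) and (174,198). The rack is untouched. Next is green.

```bash
python3 - <<'E'
from h import *
z=pick("green")
if get_obs()["grip_width"]<40: raise SystemExit("lost")
place("green",z)
goto([500,-330,300],[180,0,0])
for n in("top","side"):
    im=get_image(n); cv2.imwrite(f"pics/{n}3.png",im[:,:,::-1]); print(n,caps(im,n,MAT,10))
    print([np.round(d["extent"],1).tolist() for d in spot_in("tube_rack",n)][:1])
a=cv2.resize(cv2.imread("pics/top3.png")[100:350,90:490],None,fx=2,fy=2);cv2.imwrite("pics/top3c.png",a)
b=cv2.resize(cv2.imread("pics/side3.png")[120:320,130:400],None,fx=2.5,fy=2.5);cv2.imwrite("pics/side3c.png",b)
E
```

```text
at t 31.2 tcp [421.2 247.9  69.4] F [ 0.2 -0.4 -0. ] w 67.7
gripped t 31.8 tcp [421.9 248.2  70.2] F [ 0.3 -0.1  6.2] w 42.7
lifted t 32.7 tcp [419.9 247.3 182.8] F [-0.4  0.4 -0.1] w 42.7
above t 33.7 tcp [666.1 165.8 189.8] F [-1.1  0.2 -1.2] w 42.7
near t 34.7 tcp [668.7 165.4  97.6] F [ 0.2  0.5 -0.8] w 42.6
down t 35.7 tcp [666.5 165.2  80.4] F [-3.5 -0.1  5.7] w 42.7
open t 36.2 tcp [666.9 165.1  79.8] F [-0.  -0.  -0.3] w 66.2
top {'green': (np.float64(666.2), np.float64(165.4), 576), 'orange': (np.float64(649.4), np.float64(85.3), 624), 'blue': (np.float64(635.2), np.float64(8.2), 605), 'yellow': (np.float64(618.6), np.float64(-69.4), 589)}
[[277.9, 273.2, 65.4, 50.3]]
side {'green': (np.float64(666.6), np.float64(165.6), 540), 'orange': (np.float64(650.9), np.float64(86.9), 490), 'blue': (np.float64(635.7), np.float64(8.5), 385), 'yellow': (np.float64(620.2), np.float64(-70.2), 340)}
[[308.9, 216.3, 45.2, 64.7]]
```

View pics/top3c.png

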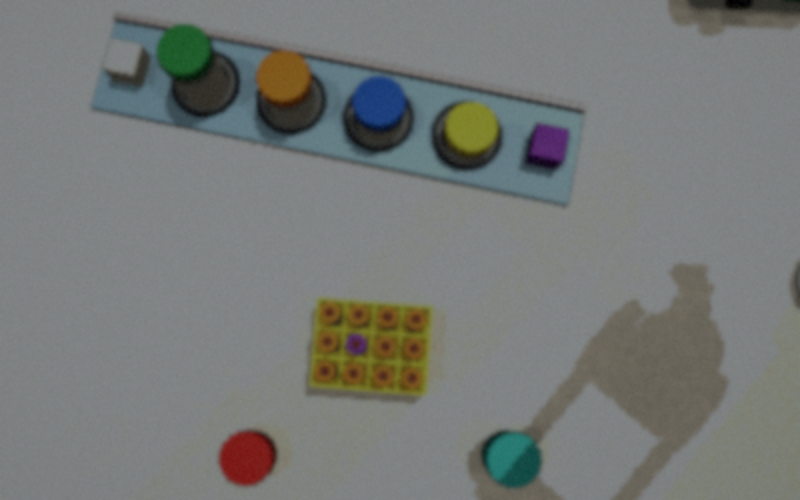

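View pics/side3c.png

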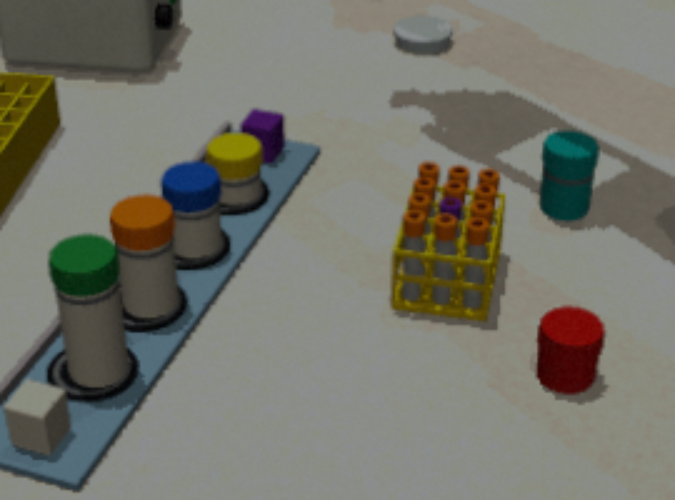

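All four pots stand upright and centred in the right order, with caps at top-crop (185,52), (284,78), (379,103) and (471,128). The rack corners are at the same pixels as at the start, and the red and turquoise look-alikes are unmoved.

```bash
python3 -c "
from station import *
sign_off(); print('done')"
```

```text
the job is handed in; nothing more can be done
done
```

The four pots stand in height order on the tray: yellow on mat_d beside the purple block, blue on mat_c, orange on mat_b and green on mat_a. I handed the job in at about 38 s on the robot's clock; no verdict came back.

- **Centring and stance:** In the last pictures every pot was upright and within about 3 mm of its measured mat centre in both cameras. The largest differences were in the top view, about 3 mm for yellow and orange; the side view gave about 1 mm.
- **Rack and look-alikes:** The rack's corners were at the same pixels as at the start, and the red and turquoise look-alikes were not touched. The network's box for the rack shifted by a few pixels, which is its usual scatter.
- **Forces:** The highest wrist force I read was about 8 N, well below the 120 N limit.
- **Disagreement:** The first side-view position for the yellow pot was wrong because the yellow rack merged with its cap in the picture. I used the top view for that pot instead.

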